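# Unlock the vial carrier and hold it up level

## Robot

A 6-joint arm with a two-finger parallel gripper is mounted at the origin on a cart in front of the work surface, level with it; the furniture and walls round the work are solid. World frame = base frame: x ahead of the robot, y to its left, z up, the work surface at z = 0. Lengths are in mm, angles in rad, forces in N, time in s.
With the tool pointing down it reaches from about 275 to 750 mm from the base axis. Payload 10.2 kg.
Tool frame: the origin (TCP) lies at the very end of the fingers, on their centre line; the grasp point (between the pads) lies 19 mm behind it; z points along the fingers, y is the line along which they close (so a half turn about z gives the same grasp; the last joint's range is limited). The gripper opens to 85 mm and grips with 20 to 120 N. Pads are 22 mm wide; open, the fingers measure 114 mm over their backs; the gripper's body (76 mm by 85 mm) begins 54 mm behind the grasp point. The pads swing forward as they close: fully open they stand 13 mm farther back than shut.
Start: joints at [1.118, 0.313, 1.498, -0, 1.331, -0.223], TCP at [119.598, 511.202, 205.594] pointing down, gripper open.
Joint ranges: [-2.94, 2.94], [-0.97, 2.17], [0.19, 2.56], [-1.23, 4.37], [0.02, 3.11], [-2.88, 2.88]. Speed limits (rad/s): [2.39, 2.39, 3.01, 3.14, 3.14, 3.14].

## Interface

Orientations are given as a unit quaternion [w, x, y, z].
In Python, from rig import * gives the robot as it stands. The module is installed in compiled form; this text tells all that it offers.
- The arm moves only by the shell command python3 -m crank 'ROWS' [FORCE]. ROWS is JSON, a list that holds one entry, the list of rows, each a list of 7 numbers: the shift along the tool's x, y, z in units of 25 mm (1.0 is 25 mm), then the turn, a rotation vector about the tool's x, y, z in units of 8 degrees (1.0 is 8 degrees), then the finger opening in mm, from 0 to 85.4. A call has exactly 8 rows; each row shifts and turns the commanded pose from where the row before left it, along the tool's axes as they then stand; what a row does not reach is not made up. A row lasts 1/10 s, in which the tool goes at most 50 mm and 8.59 degrees, less where a joint would pass 70% of its speed; a pose out of reach is approached as far as the arm can. A call is refused whole if a number of a shift passes 1 or a number of a turn 1, either way. A call with a gripper value outside its range is refused whole. The fingers move at their own pace and stop on an object; FORCE is the grip in N (left out, the last holds). Time passes only in rows, so rows that do not move let the fingers close, or fill a call up. It gives the time, the measured TCP pose, the force, the opening and the grip force at its end, in the units of the state.
- sense(): the state, without advancing time (a new reading comes with each control period).
- capture(name): name is "side" or "top"; returns the picture (400x640x3 uint8, blue, green, red); there is no depth.
- camera_model(name): a dict with "fx", "fy", "cx", "cy" (pixels), "world_from_camera" (4x4, takes a point from camera to world coordinates). Camera axes: x right, y up, looking along -z (the intrinsics and any distortion apply to the point x, -y, -z); pixel columns grow to the right and rows downward; lengths in mm; the calibration is good to about 2 mm. A picture is of the moment at which its call begins. camera_model takes no time and is no camera call.
- finish_job(): hands the job in; it is judged then, once.
The state is a dict: "time_s": time; "joints": joint angles; "dq": joint speeds; "tau": joint torques, N m; "eef_pos": TCP position; "ee_rot": TCP orientation; "force": force on the tool from outside, world axes, zero at the start; "wrist_torque": the same for the moment, N m; "grip_width": opening from 0.0 (shut) to 1.0 (fully open); "grip_force": force on a finger pad.
Only numpy, scipy, OpenCV 4.12 (cv2) and the standard library are available. Lean on these libraries where they do the work, as an engineer would, in place of code of your own. Each camera call takes 0.05 s, during which the arm holds its last target. There are 200 camera calls.

## Task

Take the red key out of its stand, push it all the way down into the keyhole of the docking station and turn it clockwise to its stop, so that the yellow tongue swings off the blue vial carrier. Leave the key in the lock, take the carrier by its black handle and lift it straight up, level all the way with its vials in their wells, until its underside is at least 12 cm above the worktop. Hold it there still and level for two seconds and finish while still holding it; leave the bottle, the stopper and the timer where they stand.

Things in the scene. Friction and masses are not known exactly. Their poses are not given: they have to be found in the camera images.
- key: red key, loose, 50 g, upright. Origin at the tip's underside, z up. Steel blade 14 (x) x 7 (y) mm, z 0 to 18, lowest 4 mm narrowed to 10.5 x 4.5; shoulder 24 x 16, z 18 to 22, comes to rest on the face round the hole; red bow 30 (x) x 12 (y) mm, z 22 to 62. Pinch the bow across its 12 mm (y) near z 44 mm. Works either way round (half turn about z)
- key_stand: white block 60 (x) x 50 (y) x 24 mm high on a grey foot, fixed. Origin at the centre of its underside. The key stands in a pocket 16.6 (x) x 9.6 (y) x 20 mm deep in the middle of its top, shoulder on the top face, key x along stand x at the start
- dock: docking station, fixed: grey plate 120 (x) x 200 (y) x 8 mm. Origin at the centre of its underside. The carrier sits on the plate at y +35 mm, between 6 mm high rails 2 mm off its sides. The lock stands at y -55 mm: dark housing up to z 46 mm, and on it a round rotor of 52 mm diameter, z 46 to 70
- keyhole (a point): centre of the keyhole's mouth in the rotor's top face, on its upright axis, 70 mm above the dock's underside; turns with the rotor. Hole 16.6 (x) x 9.6 (y) mm, chamfered, 20 mm deep. A yellow tongue on the rotor, 13 mm wide, reaches 50 mm along +y of this frame, 2 mm above the carrier's block, whose edge is 40 mm from the axis
- lock (a joint): angle of the rotor: 0 with the tongue square over the carrier (locked), grows clockwise seen from above, stop at 1.35 rad; starts between 0 and 0.12. The tongue is clear of the carrier above about 0.85. Stays where it is left; friction 0.04 N m. The key has up to 0.2 rad of play in the hole: turn it 0.15 to 0.2 past the stop
- carrier: vial carrier, loose, 0.28 to 0.56 kg without its vials (20 g each): blue block 90 (x) x 100 (y) x 36 mm high, origin at the centre of its underside; on two steel posts (10 mm thick, at y +-31 mm) a black handle bar 16 (x) x 84 (y) x 20 (z) mm, z 114 to 134. The vials' tops reach z 78 mm
- carrier_grip (a point): centre of the black handle bar, on the carrier's axis, 124 mm above its underside; pinch the bar across its 16 mm (x of this frame) from above, it runs along y
- red_cap_tube: white tube with a red cap, 17 mm diameter, 68 mm tall, origin at the centre of its underside; stands in a square carrier well 26 mm deep, 19.6 mm wide, at carrier x -26, y +24, floor at z 10 mm
- rack_vial_4: white vial with an orange cap, 14 mm diameter, 50 mm tall; in the well at carrier x +26, y +24 mm
- vial_c: brown vial with a blue cap, 15 mm diameter, 41 mm tall; in the well at carrier x -26, y -24 mm
- amber_bottle: brown dropper bottle, 34 mm diameter, 102 mm tall, bystander behind the work; origin at its underside
- stopper: black rubber stopper, 26 mm diameter, 24 mm tall, bystander; origin at its underside
- timer: cream kitchen-type timer standing upright, 25 x 64 x 62 mm, bystander; origin at its underside
Things that resemble listed ones, but are neither listed nor needed, are in the scene too. What is meant by the key is not white, and is the smaller of those in its own colour.

How it is judged (in metres and radians):
On the way, in this order (a step that is already met when the one before it is completed fails the run):
1. the key is fully down in the keyhole, before the lock is turned (horizontal distance between key and keyhole below 0.006 m and z of key in the frame of keyhole below -0.014 m and value of joint lock below 0.6 rad), for 0.1 s.
2. the lock is turned to its stop with the key (value of joint lock above 1.15 rad and horizontal distance between key and keyhole below 0.006 m and z of key in the frame of keyhole below -0.012 m), for 0.1 s.
3. the carrier is held up by its handle, level and still, for two seconds (height (world z) of carrier above 0.11 m and angle between carrier's own z axis and vertical below 0.12 rad and linear speed of carrier below 0.04 m/s and contact force between carrier and the fingers above 1 N), for 2 s.
At the end, for the whole second after the job is handed in: The gripper holds the carrier by its handle, underside more than 11 cm above the worktop, tilted less than 0.12 rad, still (under 0.04 m/s), carried by nothing else; all three vials are down in their wells; the lock is turned past 1.1 rad and the key is left in the keyhole, at least 10 mm deep (all of step 3 and angular speed of carrier below 0.3 rad/s and distance between carrier_grip and the grasp point below 0.06 m and contact force between carrier and dock below 0.1 N and contact force between carrier and key below 0.1 N and value of joint lock above 1.1 rad and horizontal distance between key and keyhole below 0.006 m and z of key in the frame of keyhole below -0.01 m and contact force between key and the fingers below 0.1 N and z of each of red_cap_tube, rack_vial_4, vial_c in the frame of carrier below 0.016 m and distance between each of red_cap_tube, rack_vial_4, vial_c and carrier below 0.045 m); the arm keeps its last pose, push and grip.
It fails at once if the carrier is tipped (angle between carrier's own z axis and vertical above 0.3 rad).
It fails at once if a bystander is knocked away (more than 3 cm) or over (distance of any of amber_bottle, stopper, timer from where it was at the start of the episode above 0.03 m or angle between any of amber_bottle, timer's own z axis and vertical above 0.6 rad).
It also fails if it takes over 54 s, if anything falls off the work surface, if the arm or the gripper's body presses on something with over 40 N, if the wrist force passes 120 N, or if a joint passes its speed limit or range.

## Working session

There is one attempt and no reset: what is moved stays moved. The work goes in short steps, Python scripts to look and compute and a shell command to move; the robot and the scene stay as the last step left them, time stands still between calls to the robot, and variables do not carry over. Pictures are saved under pics/ and viewed, at most 10 in all, crops included, and the job is handed in when it is done.

```bash
mkdir -p pics; python3 - <<'E'
from rig import *
import cv2,json
for n in("top","side"):
    cv2.imwrite(f"pics/{n}0.png",capture(n)); m=camera_model(n); print(n,{k:(v.tolist() if hasattr(v,'tolist') else v) for k,v in m.items()})
s=sense();print(s)
E
```

```text
top {'fx': 493.7312522900436, 'fy': 493.7312522900436, 'cx': 318.28800798155777, 'cy': 204.70781506801538, 'world_from_camera': [[-0.028571745179819898, 0.9883717684985164, -0.14934825948933647, 447.6762257915612], [-0.9995218472038132, -0.030015929249604802, -0.007424348695989795, -91.82759550317326], [-0.011820843440988613, 0.14906472160238807, 0.9887567832555921, 1087.5978793945123], [0.0, 0.0, 0.0, 1.0]]}
side {'fx': 421.3302734928597, 'fy': 421.3302734928597, 'cx': 319.64770515494735, 'cy': 198.54500942973155, 'world_from_camera': [[0.9567065181637229, 0.17635377221737253, -0.231542620542632, 383.32419634387304], [-0.2905552750616735, 0.6252550385280119, -0.7243160697714568, -713.8135947468029], [0.017037318946402164, 0.7602338349613477, 0.6494260896692409, 667.6716910535941], [0.0, 0.0, 0.0, 1.0]]}
{'time_s': 0.1, 'joints': array([ 1.11758758e+00,  3.13424685e-01,  1.49834310e+00,  3.71578242e-06,
        1.33098488e+00, -2.23402554e-01]), 'dq': array([-0.0019375 , -0.00115389, -0.00468066, -0.00024627, -0.00200418,
       -0.00035576]), 'tau': array([ 2.74930288e-03, -4.12898147e+01, -2.60137028e+01, -1.62774663e-04,
        2.99445805e-03,  5.19698358e-05]), 'eef_pos': array([119.49026217, 510.96727659, 205.08341661]), 'ee_rot': array([-1.94200575e-04,  1.14650845e-01,  9.93405681e-01, -5.46533205e-04]), 'force': array([-0.11929425,  0.49094427, -0.18387879]), 'wrist_torque': array([ 0.05241783, -0.02229775, -0.00305995]), 'grip_force': 0.0, 'grip_width': 0.9993388185654833}
```

View pics/top0.png

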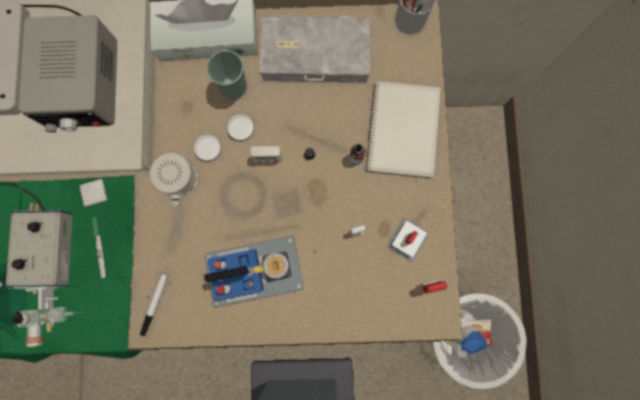

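View pics/side0.png

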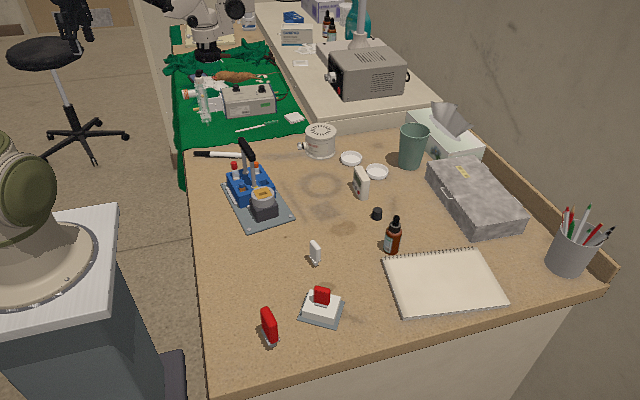

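The top view shows the key in its stand at about (410,239), with the bigger red decoy at (433,287). The dock is at (254,270), with the rotor at (275,266) and the carrier handle at (228,274).

```bash
python3 - <<'E'
import cv2,numpy as np
t=cv2.imread("pics/top0.png");s=cv2.imread("pics/side0.png")
f=lambda im,x,y,w,h:cv2.resize(im[y:y+h,x:x+w],(400,300),interpolation=cv2.INTER_CUBIC)
cv2.imwrite("pics/crops.png",np.vstack([np.hstack([f(t,380,210,60,45),f(t,200,230,108,81)]),np.hstack([f(s,290,275,68,51),f(s,210,130,108,110)])]))
E
```

```text
(no output)
```

View pics/crops.png

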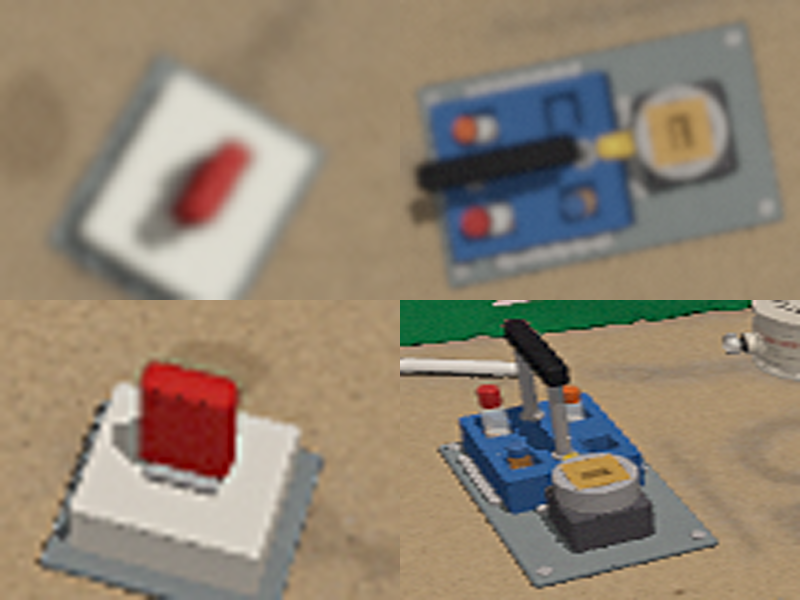

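```bash
cat > h.py <<'E'
import cv2,numpy as np
from rig import *
def ray(n,u,v):
    m=camera_model(n);T=np.array(m["world_from_camera"])
    d=T[:3,:3]@np.array([(u-m["cx"])/m["fx"],-(v-m["cy"])/m["fy"],-1]);return T[:3,3],d
def pl(n,u,v,z):
    o,d=ray(n,u,v);return (o+d*(z-o[2])/d[2])[:2]
def proj(n,P):
    m=camera_model(n);T=np.array(m["world_from_camera"]);c=T[:3,:3].T@(np.array(P)-T[:3,3])
    return m["cx"]+m["fx"]*c[0]/-c[2], m["cy"]-m["fy"]*c[1]/-c[2]
def blob(im,lo,hi,box):
    x0,y0,x1,y1=box;h=cv2.cvtColor(im,cv2.COLOR_BGR2HSV)
    m=cv2.inRange(h,lo,hi);k=np.zeros_like(m);k[y0:y1,x0:x1]=m[y0:y1,x0:x1]
    cs,_=cv2.findContours(k,cv2.RETR_EXTERNAL,cv2.CHAIN_APPROX_NONE)
    return max(cs,key=cv2.contourArea)[:,0,:].astype(float)
def rect(n,c,z):
    p=np.array([pl(n,u,v,z) for u,v in c],np.float32)
    (cx,cy),(w,h),a=cv2.minAreaRect(p)
    if w<h: w,h,a=h,w,a+90
    return np.round([cx,cy,w,h,(a+90)%180-90],1)   # long axis angle deg
E
python3 - <<'E'
from h import *
t=cv2.imread("pics/top0.png");s=cv2.imread("pics/side0.png")
R=((0,140,70),(8,255,255))
print("stand top",rect("top",blob(t,(0,0,170),(180,45,255),(385,212,435,262)),24))
print("stand side",rect("side",blob(s,(0,0,195),(180,45,255),(295,280,350,330)),24))
c=blob(t,*R,(395,225,420,252));print("keytop",rect("top",c,68),c.mean(0))
c=blob(s,*R,(305,280,335,310));print("keyside px",c.min(0),c.max(0))
B=((100,120,40),(125,255,255))
print("block",rect("top",blob(t,*B,(200,230,300,310)),44))
O=((12,90,120),(25,170,255))
for n,im,b in(("top",t,(262,250,292,285)),("side",s,(248,185,280,212))):
    c=blob(im,*O,b);print("orange",n,rect(n,c,70),c.min(0),c.max(0))
K=((0,0,0),(180,255,45))
c=blob(t,*K,(200,255,258,290));print("handle",rect("top",c,142),rect("top",c,122+0))
h=cv2.cvtColor(t,cv2.COLOR_BGR2HSV)
for p in((240,300),(290,245),(275,266),(275,258),(265,256),(245,268),(228,274),(410,241)):print(p,h[p[1],p[0]])
# dock plate grey
c=blob(t,(85,15,90),(115,80,200),(200,230,310,310));print("plate",rect("top",c,8))
E
```

```text
stand top [ 529.3 -277.8   61.7   51.9  -33.3]
stand side [ 530.  -277.4   59.6   49.6  -33.2]
keytop [ 528.  -273.3   25.5    9.4  -33.7] [410.83333333 237.5       ]
keyside px [314. 285.] [330. 304.]
block [440.5  90.7 101.4  40.7 -79.9]
orange top [478.9   7.5  32.   32.  -80.4] [267. 257.] [283. 274.]
orange side [480.    6.5  34.9  34.4 -81.5] [254. 187.] [271. 199.]
handle [462.8  93.8  79.1  12.8 -80. ] [463.1  97.8  80.8  13.1 -80. ]
(240, 300) [ 42  10 134]
(290, 245) [ 66  10 129]
(275, 266) [ 18 134 158]
(275, 258) [ 18 119 178]
(265, 256) [ 0  6 89]
(245, 268) [100  21  37]
(228, 274) [120   7  36]
(410, 241) [  1 174 167]
plate [495.7 106.8 111.7  37.2 -82.4]
```

The crops show the key bow running diagonally in the stand, the keyhole slot along image vertical (roughly world x) in the orange square, and the handle along the dock's y axis. I'll refine the dock and lock angle next.

```bash
python3 - <<'E'
from h import *
t=cv2.imread("pics/top0.png");s=cv2.imread("pics/side0.png")
c=blob(s,(0,0,0),(180,255,50),(228,132,262,168));print("handle side px",c.min(0),c.max(0),rect("side",c,142))
h=cv2.cvtColor(t,cv2.COLOR_BGR2HSV);
m=cv2.inRange(h,(20,130,130),(32,255,255));ys,xs=np.nonzero(m[255:280,248:270]);print("tongue",len(xs),pl("top",xs.mean()+248,ys.mean()+255,50))
# plate: not brown table
k=cv2.inRange(h,(8,35,60),(20,130,255));k=cv2.bitwise_not(k)[230:312,198:310]
k=cv2.morphologyEx(k,cv2.MORPH_OPEN,np.ones((5,5)))
cs,_=cv2.findContours(k,cv2.RETR_EXTERNAL,cv2.CHAIN_APPROX_NONE);c=max(cs,key=cv2.contourArea)[:,0]+[198,230];print("plate",rect("top",c,8))
# dark slot in the orange square
g=cv2.cvtColor(t,cv2.COLOR_BGR2GRAY)
for r in range(258,274):print(g[r,266:285])
def box(P,a,hx,hy,zs):
    a=np.radians(a);return [(P[0]+i*hx*np.cos(a)-j*hy*np.sin(a),P[1]+i*hx*np.sin(a)+j*hy*np.cos(a),z) for i in(-1,1) for j in(-1,1) for z in zs]
for n in("top","side"):
    q=np.array([proj(n,p) for p in box((529.6,-277.6),-33.3,15,6,(28,68))]);print(n,"key pred",q.min(0),q.max(0))
R=((0,140,70),(8,255,255));c=blob(t,*R,(395,225,420,252));print(c.min(0),c.max(0))
E
```

```text
handle side px [238. 137.] [255. 161.] [463.1  80.6 101.6  18.5 -80.3]
tongue 40 [472.6894008   45.06805721]
plate [469.1  64.  203.1 118.2 -80.1]
[138 150 155 158 155 153 147 146 148 149 152 152 152 154 153 155 159 163
 160]
[147 151 153 153 153 152 149 147 148 148 148 149 151 152 152 153 157 161
 164]
[151 154 151 152 151 148 146 142 137 135 133 136 145 149 152 153 154 159
 163]
[157 154 150 151 150 145 136 126 120 116 114 124 136 147 150 151 150 153
 159]
[159 153 152 151 149 141 130 117 112 107 106 114 133 144 149 151 150 150
 156]
[161 155 150 149 147 141 128 121 123 119 108 109 130 144 151 152 151 148
 151]
[160 152 147 149 148 140 132 123 131 127 108 108 126 144 151 153 152 149
 149]
[161 150 147 149 149 145 132 124 129 128 111 104 122 143 151 152 152 149
 149]
[161 152 149 149 150 147 138 128 127 129 117 106 119 139 149 153 153 152
 155]
[162 157 152 152 152 149 140 131 128 135 126 111 119 137 148 152 153 154
 157]
[165 160 154 153 151 150 143 133 130 137 130 117 119 134 146 152 153 156
 159]
[165 162 155 153 151 151 146 135 131 136 136 125 128 138 148 152 153 155
 158]
[162 161 155 152 150 149 147 141 138 142 141 141 140 146 150 153 153 155
 158]
[158 160 157 153 151 152 149 148 147 148 148 149 149 151 152 154 155 154
 155]
[149 157 156 152 151 153 152 150 149 150 150 148 151 154 156 156 158 158
 151]
[132 148 153 152 150 153 153 151 150 148 148 146 150 152 157 158 159 156
 145]
top key pred [403.69545104 228.73133743] [419.12512709 245.44471248]
side key pred [312.04687827 283.57273649] [330.49307446 306.63909861]
[406. 232.] [415. 242.]
```

```bash
cat >> h.py <<'E'
from scipy.spatial.transform import Rotation as Ro
def go(x,y,z,ty):
    s=sense();q=s["ee_rot"];R=Ro.from_quat([q[1],q[2],q[3],q[0]]);a=np.radians(ty)
    G=np.column_stack([[-np.sin(a),np.cos(a),0],[np.cos(a),np.sin(a),0],[0,0,-1]])
    G[:,0]=np.cross(G[:,1],G[:,2])
    d=np.array([x,y,z])-s["eef_pos"];M=R.as_matrix()
    print("t",round(s["time_s"],2),"tcp",s["eef_pos"].round(1),"F",s["force"].round(1),"gw",round(s["grip_width"]*85.4,1),"gf",round(float(s["grip_force"]),1),"thy",round(float(np.degrees(np.arctan2(M[1,1],M[0,1]))),2))
    print("shift now-axes",(M.T@d/25).round(2),"target-axes",(G.T@d/25).round(2),"turn",(np.degrees(Ro.from_matrix(M.T@G).as_rotvec())/8).round(2))
E
python3 -m crank '[[[-0.4,-0.5,0,0,0,0,45],[-0.86,-1,0,0,0,0,45],[-0.86,-1,0,0,0,0,45],[-0.86,-1,0,0,0,0,45],[-0.86,-1,0,0,0,0,45],[-0.86,-1,0,0,0,0,45],[-0.86,-1,0,0,0,0,45],[-0.86,-1,0,0,0,0,45]]]' 60
python3 -m crank '[[[-0.86,-1,0,0,0,0,45],[-0.86,-1,0,0,0,0,45],[-0.86,-1,0,0,0,0,45],[-0.86,-1,0,0,0,0,45],[-0.86,-1,0,0,0,0,45],[-0.86,-1,0,0,0,0,45],[-0.86,-1,0,0,0,0,45],[-0.86,-1,0,0,0,0,45]]]'
python3 -m crank '[[[-0.86,-1,0,0,0,0,45],[-0.86,-1,0,0,0,0,45],[-0.86,-1,0,0,0,0,45],[-0.86,-1,0,0,0,0,45],[-0.86,-1,0,0,0,0,45],[-0.86,-1,0,0,0,0,45],[-0.86,-1,0,0,0,0,45],[-0.86,-1,0,0,0,0,45]]]'
python3 -c "from h import *;go(529.6,-277.6,110,56.7)"
```

```text
time_s: 0.9
eef_pos: [233.4, 290.8, 205.4]
ee_rot: [-0.0, 0.115, 0.993, -0.0]
force: [0.3, 0.4, -0.3]
grip_width: 0.528
grip_force: 0.0
time_s: 1.7
eef_pos: [355.4, 56.8, 205.5]
ee_rot: [-0.0, 0.115, 0.993, 0.0]
force: [0.3, 0.2, 0.1]
grip_width: 0.526
grip_force: 0.0
time_s: 2.5
eef_pos: [477.3, -177.0, 205.2]
ee_rot: [-0.0, 0.115, 0.993, 0.0]
force: [0.4, 0.8, -0.3]
grip_width: 0.526
grip_force: 0.0
t 2.5 tcp [ 477.3 -177.   205.2] F [ 0.4  0.8 -0.3] gw 44.9 gf 0.0 thy 76.82
shift now-axes [-2.96 -3.44  3.81] target-axes [-3.96 -2.22  3.81] turn [ 0.   -0.01  2.52]
```

```bash

python3 -m crank '[[[-0.74,-0.86,0.5,0,0,0,45],[-0.74,-0.86,0.6,0,0,0,45],[-0.74,-0.86,0.6,0,0,0,45],[-0.74,-0.86,0.6,0,0,0,45],[0,0,0.5,0,0,0.84,45],[0,0,0.5,0,0,0.84,45],[0,0,0.5,0,0,0.84,45],[0,0,0,0,0,0,45]]]'
python3 - <<'E'
from h import *
go(529.6,-277.6,31,56.7)
t=capture("top");s=capture("side")
f=lambda im,x,y,w,h:cv2.resize(im[y:y+h,x:x+w],(400,400),interpolation=cv2.INTER_CUBIC)
cv2.imwrite("pics/k1.png",np.hstack([f(t,370,195,80,80),f(s,270,220,110,110)]))
E
```

```text
time_s: 3.3
eef_pos: [528.6, -275.7, 108.6]
ee_rot: [-0.002, 0.287, 0.958, 0.001]
force: [0.2, 0.3, 0.3]
grip_width: 0.53
grip_force: 0.0
t 3.3 tcp [ 528.6 -275.7  108.6] F [0.2 0.3 0.3] gw 45.2 gf 0.0 thy 56.61
shift now-axes [-0.09 -0.04  3.11] target-axes [-0.07 -0.04  3.11] turn [ 0.   -0.03 -0.01]
```

View pics/k1.png

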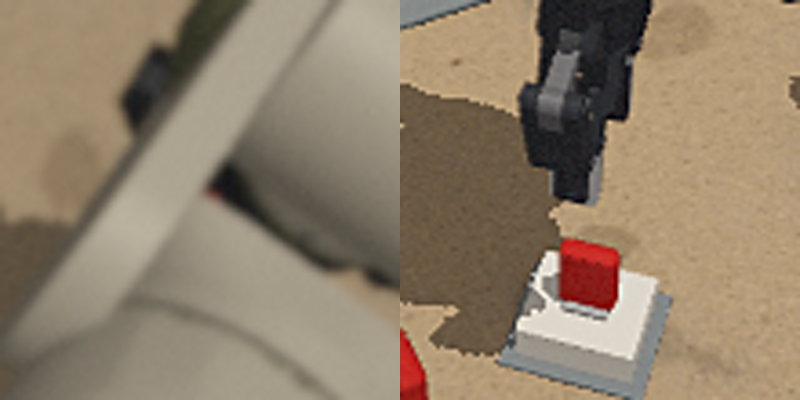

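The fingers are aligned above the bow, which is at about crop (590,275). Now I'll descend and pinch.

```bash

python3 -m crank '[[[-0.08,-0.04,0.6,0,0,0,45],[0,0,0.7,0,0,0,45],[0,0,0.7,0,0,0,45],[0,0,0.6,0,0,0,45],[0,0,0.35,0,0,0,45],[0,0,0.15,0,0,0,45],[0,0,0,0,0,0,45],[0,0,0,0,0,0,8]]]' 40
python3 -m crank '[[[0,0,0,0,0,0,8],[0,0,0,0,0,0,8],[0,0,0,0,0,0,8],[0,0,0,0,0,0,8],[0,0,0,0,0,0,8],[0,0,0,0,0,0,8],[0,0,0,0,0,0,8],[0,0,0,0,0,0,8]]]' 60
python3 -c "from h import *;go(529.6,-277.6,31,56.7)"
```

```text
time_s: 4.2
eef_pos: [530.9, -278.6, 33.7]
ee_rot: [0.001, 0.287, 0.958, -0.0]
force: [0.3, -0.2, 0.6]
grip_width: 0.371
grip_force: 0.0
time_s: 5.0
eef_pos: [531.0, -278.6, 33.8]
ee_rot: [0.001, 0.287, 0.958, -0.0]
force: [-0.2, 1.6, 5.8]
grip_width: 0.115
grip_force: 59.4
t 5.0 tcp [ 531.  -278.6   33.8] F [-0.2  1.6  5.8] gw 9.9 gf 59.4 thy 56.68
shift now-axes [0.07 0.   0.11] target-axes [0.07 0.   0.11] turn [-0.    0.01 -0.  ]
```

```bash

python3 -m crank '[[[0,0,-0.3,0,0,0,8],[0,0,-0.4,0,0,0,8],[0,0,-0.5,0,0,0,8],[0,0,-0.6,0,0,0,8],[0,0,-0.6,0,0,0,8],[0,0,-0.6,0,0,0,8],[0,0,-0.6,0,0,0,8],[0,0,-0.2,0,0,0,8]]]'
python3 -c "from h import *;go(479.2,7,127,99.7)"
```

```text
time_s: 5.8
eef_pos: [531.2, -278.7, 130.5]
ee_rot: [0.002, 0.287, 0.958, -0.001]
force: [0.1, 0.4, -1.0]
grip_width: 0.123
grip_force: 58.7
t 5.8 tcp [ 531.2 -278.7  130.5] F [ 0.1  0.4 -1. ] gw 10.5 gf 58.7 thy 56.68
shift now-axes [8.02 8.41 0.11] target-axes [ 0.12 11.62  0.14] turn [-0.01  0.02 -5.38]
```

```bash

python3 -m crank '[[[0,0,0,0,0,-0.5,8],[0,0,0,0,0,-0.8,8],[0,0,0,0,0,-0.9,8],[0,0,0,0,0,-0.9,8],[0,0,0,0,0,-0.9,8],[0,0,0,0,0,-0.9,8],[0,0,0,0,0,-0.48,8],[0,0.3,0,0,0,0,8]]]'
python3 -m crank '[[[0,0.7,0,0,0,0,8],[0,0.9,0,0,0,0,8],[0,0.9,0,0,0,0,8],[0,0.9,0,0,0,0,8],[0,0.9,0,0,0,0,8],[0,0.9,0,0,0,0,8],[0,0.9,0,0,0,0,8],[0,0.9,0,0,0,0,8]]]'
python3 -m crank '[[[0,0.9,0,0,0,0,8],[0,0.9,0,0,0,0,8],[0,0.9,0,0,0,0,8],[0,0.8,0,0,0,0,8],[0,0.5,0,0,0,0,8],[0,0.2,0,0,0,0,8],[0,0,0,0,0,0,8],[0,0,0,0,0,0,8]]]'
python3 - <<'E'
from h import *
go(479.2,7,102,99.7)
t=capture("top");s=capture("side")
cv2.imwrite("pics/t2.png",t);cv2.imwrite("pics/s2.png",s)
f=lambda im,x,y,w,h:cv2.resize(im[y:y+h,x:x+w],(400,400),interpolation=cv2.INTER_CUBIC)
cv2.imwrite("pics/k2.png",np.hstack([f(t,235,225,80,80),f(s,220,130,80,80)]))
E
```

```text
time_s: 6.6
eef_pos: [529.2, -271.1, 128.0]
ee_rot: [-0.0, -0.085, 0.996, -0.0]
force: [0.0, -0.0, -0.2]
grip_width: 0.115
grip_force: 58.7
time_s: 7.4
eef_pos: [499.3, -97.0, 128.2]
ee_rot: [-0.0, -0.084, 0.996, 0.0]
force: [0.4, -0.9, -1.2]
grip_width: 0.116
grip_force: 58.7
time_s: 8.2
eef_pos: [482.2, 4.6, 128.1]
ee_rot: [0.0, -0.084, 0.996, -0.0]
force: [0.5, -0.5, 0.2]
grip_width: 0.121
grip_force: 58.7
t 8.2 tcp [482.2   4.6 128.1] F [ 0.5 -0.5  0.2] gw 10.3 gf 58.7 thy 99.67
shift now-axes [0.1  0.12 1.04] target-axes [0.1  0.12 1.04] turn [-0.  0. -0.]
```

View pics/k2.png

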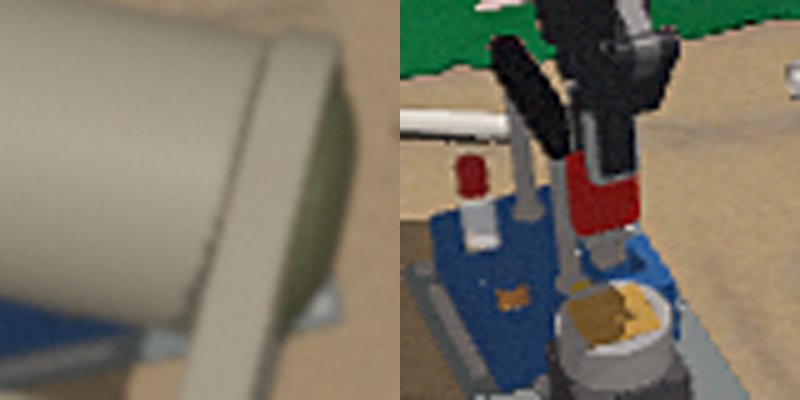

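The side view shows the key gripped upright over the rotor: red bow at about px (261,170), blade below it, rotor top at about (262,194). Next, the key's offset along the tool x.

```bash
python3 - <<'E'
from h import *
s=cv2.imread("pics/s2.png")
c=blob(s,(0,140,60),(8,255,255),(245,155,280,185));print("red",c.min(0),c.max(0))
g=s[160:186,248:276].astype(int)
for r in (172,174,176,178,180,182):print(r,[tuple(x) for x in s[r,250:272:1,1:].tolist()])
a=np.radians(9.67);
for o in(-3,0,3):
  for zz in (22,62):
    print(o,zz,[tuple(np.round(proj("side",(482.2+np.cos(a)*(o+i*15)-np.sin(a)*j*6,4.6+np.sin(a)*(o+i*15)+np.cos(a)*j*6,100.3+zz)),1)) for i in(-1,1) for j in(-1,1)])
E
```

```text
red [253. 160.] [267. 176.]
172 [(66, 55), (100, 104), (99, 101), (87, 98), (23, 110), (21, 118), (21, 114), (16, 114), (25, 116), (27, 116), (23, 114), (29, 116), (18, 113), (21, 112), (30, 115), (22, 109), (13, 135), (2, 125), (158, 174), (157, 180), (149, 173), (147, 173)]
174 [(55, 33), (96, 104), (100, 104), (105, 97), (37, 111), (19, 120), (20, 116), (18, 113), (21, 115), (22, 115), (21, 116), (21, 114), (22, 115), (15, 116), (4, 110), (2, 130), (45, 90), (101, 117), (155, 180), (151, 178), (150, 177), (146, 172)]
176 [(51, 22), (94, 105), (94, 101), (98, 98), (101, 93), (35, 121), (7, 120), (4, 117), (9, 114), (55, 103), (50, 96), (100, 97), (100, 98), (97, 93), (98, 98), (100, 102), (118, 124), (133, 129), (128, 127), (153, 186), (156, 182), (148, 176)]
178 [(52, 30), (83, 79), (94, 102), (96, 102), (96, 100), (70, 58), (71, 55), (103, 101), (104, 105), (100, 103), (91, 98), (99, 103), (95, 98), (78, 84), (95, 105), (98, 56), (97, 50), (98, 49), (95, 45), (89, 39), (154, 190), (154, 182)]
180 [(50, 20), (67, 57), (96, 103), (97, 103), (92, 97), (159, 163), (76, 64), (45, 21),
[... 681 characters left out ...]
.float64(264.7), np.float64(155.8))]
0 22 [(np.float64(256.0), np.float64(177.5)), (np.float64(254.1), np.float64(174.4)), (np.float64(269.3), np.float64(173.8)), (np.float64(267.3), np.float64(170.8))]
0 62 [(np.float64(254.4), np.float64(162.0)), (np.float64(252.4), np.float64(159.0)), (np.float64(268.2), np.float64(158.4)), (np.float64(266.1), np.float64(155.4))]
3 22 [(np.float64(257.3), np.float64(177.2)), (np.float64(255.4), np.float64(174.0)), (np.float64(270.6), np.float64(173.5)), (np.float64(268.6), np.float64(170.4))]
3 62 [(np.float64(255.8), np.float64(161.7)), (np.float64(253.8), np.float64(158.6)), (np.float64(269.5), np.float64(158.1)), (np.float64(267.4), np.float64(155.1))]
```

```bash

python3 -m crank '[[[0.02,0.11,0,0,0,0,8],[0,0,0.3,0,0,0,8],[0,0,0.4,0,0,0,8],[0,0,0.3,0,0,0,8],[0,0,0.16,0,0,0,8],[0,0,0.12,0,0,0,8],[0,0,0.12,0,0,0,8],[0,0,0,0,0,0,8]]]'
python3 -c "from h import *;go(481.2,7.3,79.8,99.7)"
```

```text
time_s: 9.1
eef_pos: [481.1, 7.7, 92.9]
ee_rot: [-0.0, -0.085, 0.996, 0.0]
force: [0.3, 0.2, -0.1]
grip_width: 0.116
grip_force: 58.7
t 9.1 tcp [481.1   7.7  92.9] F [ 0.3  0.2 -0.1] gw 9.9 gf 58.7 thy 99.71
shift now-axes [ 0.   -0.02  0.52] target-axes [ 0.   -0.02  0.52] turn [ 0. -0.  0.]
```

```bash

python3 -m crank '[[[0,0,0.06,0,0,0,8],[0,0,0.06,0,0,0,8],[0,0,0.06,0,0,0,8],[0,0,0.06,0,0,0,8],[0,0,0.06,0,0,0,8],[0,0,0,0,0,0,8],[0,0,0,0,0,0,8],[0,0,0,0,0,0,8]]]'
python3 -c "from h import *;go(481.2,7.3,79.8,99.7)"
```

```text
time_s: 9.9
eef_pos: [481.2, 7.7, 85.6]
ee_rot: [0.0, -0.085, 0.996, -0.0]
force: [-0.2, 0.2, -1.2]
grip_width: 0.118
grip_force: 58.7
t 9.9 tcp [481.2   7.7  85.6] F [-0.2  0.2 -1.2] gw 10.1 gf 58.7 thy 99.71
shift now-axes [ 0.   -0.01  0.23] target-axes [ 0.   -0.01  0.23] turn [-0.  0.  0.]
```

```bash

python3 -m crank '[[[0,0,0.06,0,0,0,8],[0,0,0.06,0,0,0,8],[0,0,0.06,0,0,0,8],[0,0,0.06,0,0,0,8],[0,0,0.04,0,0,0,8],[0,0,0,0,0,0,8],[0,0,0,0,0,0,8],[0,0,0,0,0,0,8]]]'
python3 - <<'E'
from h import *
go(481.2,7.3,79.8,99.7)
s=capture("side")
cv2.imwrite("pics/k3.png",cv2.resize(s[140:220,220:300],(480,480),interpolation=cv2.INTER_CUBIC))
E
```

```text
time_s: 10.7
eef_pos: [481.5, 7.7, 79.6]
ee_rot: [0.001, -0.085, 0.996, -0.0]
force: [-1.9, 2.0, 11.1]
grip_width: 0.12
grip_force: 60.3
t 10.7 tcp [481.5   7.7  79.6] F [-1.9  2.  11.1] gw 10.2 gf 60.3 thy 99.72
shift now-axes [ 0.02 -0.01 -0.01] target-axes [ 0.02 -0.01 -0.01] turn [-0.    0.01  0.  ]
```

View pics/k3.png

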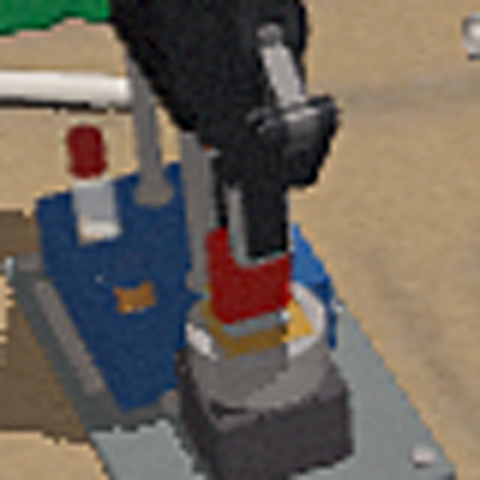

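The key is seated: the shoulder rests on the face round the hole at crop (250,320), confirmed by 11 N of contact force. Now I'll turn it clockwise.

```bash

python3 -m crank '[[[0,-0.01,0,0,0,0.7,8],[0,-0.01,0,0,0,0.7,8],[0,-0.01,0,0,0,0.7,8],[0,-0.01,0,0,0,0.7,8],[0,-0.01,0,0,0,0.7,8],[0,-0.01,0,0,0,0.7,8],[0,-0.01,0,0,0,0.7,8],[0,0,0,0,0,0,8]]]' 80
python3 -c "from h import *;go(480,5.5,79.8,12.3);print(sense()['wrist_torque'])"
```

```text
time_s: 11.55
eef_pos: [481.4, 6.3, 79.7]
ee_rot: [0.001, 0.256, 0.967, 0.0]
force: [-2.0, 3.2, 11.6]
grip_width: 0.111
grip_force: 72.2
t 11.55 tcp [481.4   6.3  79.7] F [-2.   3.2 11.6] gw 9.5 gf 72.2 thy 60.35
shift now-axes [ 0.03 -0.06 -0.  ] target-axes [-0.02 -0.06 -0.  ] turn [0.01 0.   6.01]
[0.61086109 0.47596897 0.00465689]
```

```bash

python3 -m crank '[[[0,-0.01,0,0,0,0.75,8],[0,-0.01,0,0,0,0.75,8],[0,-0.01,0,0,0,0.75,8],[0,-0.01,0,0,0,0.75,8],[0,-0.01,0,0,0,0.75,8],[0,-0.01,0,0,0,0.75,8],[0,-0.01,0,0,0,0.75,8],[0,0,0,0,0,0.75,8]]]' 
python3 -m crank '[[[0,0,0,0,0,0,8],[0,0,0,0,0,0,8],[0,0,0,0,0,0,8],[0,0,0,0,0,0,8],[0,0,0,0,0,0,8],[0,0,0,0,0,0,8],[0,0,0,0,0,0,8],[0,0,0,0,0,0,8]]]' 
python3 - <<'E'
from h import *
go(480,5.5,79.8,12.3);print(sense()['wrist_torque'])
s=capture("side")
cv2.imwrite("pics/k4.png",cv2.resize(s[140:220,220:300],(480,480),interpolation=cv2.INTER_CUBIC))
E
```

```text
time_s: 12.35
eef_pos: [479.7, 5.7, 79.6]
ee_rot: [-0.0, 0.627, 0.779, 0.001]
force: [-4.3, 4.7, 13.4]
grip_width: 0.112
grip_force: 72.5
time_s: 13.15
eef_pos: [479.7, 5.7, 79.6]
ee_rot: [-0.0, 0.626, 0.78, 0.001]
force: [-4.2, 6.0, 13.1]
grip_width: 0.111
grip_force: 72.5
t 13.15 tcp [479.7   5.7  79.6] F [-4.2  6.  13.1] gw 9.5 gf 72.5 thy 12.51
shift now-axes [-0.01  0.01 -0.01] target-axes [-0.01  0.01 -0.01] turn [ 0.   -0.01  0.03]
[ 1.1357961   0.87329806 -0.03805652]
```

View pics/k4.png

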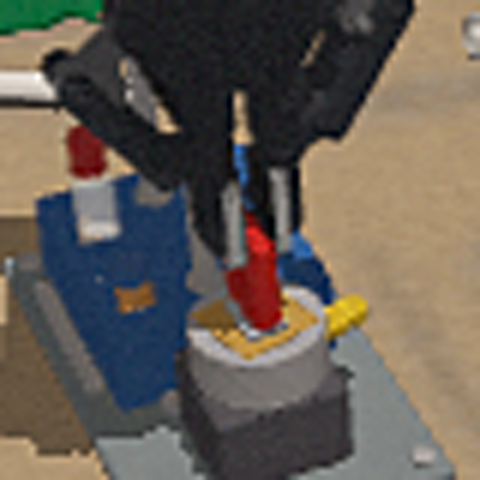

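The tongue now points sideways at crop (345,315), clear of the carrier. I'll nudge a little further to check the stop.

```bash

python3 -m crank '[[[0,0,0,0,0,0.1,8],[0,0,0,0,0,0.1,8],[0,0,0,0,0,0.1,8],[0,0,0,0,0,0.1,8],[0,0,0,0,0,0,8],[0,0,0,0,0,0,8],[0,0,0,0,0,0,8],[0,0,0,0,0,0,8]]]' 
python3 -c "from h import *;go(480,5.5,79.8,12.3);print(sense()['wrist_torque'])"
```

```text
time_s: 14.0
eef_pos: [479.6, 5.7, 79.6]
ee_rot: [-0.0, 0.647, 0.762, 0.001]
force: [-4.4, 5.1, 13.9]
grip_width: 0.107
grip_force: 72.5
t 14.0 tcp [479.6   5.7  79.6] F [-4.4  5.1 13.9] gw 9.1 gf 72.5 thy 9.32
shift now-axes [-0.01  0.01 -0.01] target-axes [-0.01  0.01 -0.01] turn [ 0.   -0.01 -0.37]
[1.10237707 0.93122905 0.03070034]
```

```bash

python3 -m crank '[[[0,0,0,0,0,0,45],[0,0,0,0,0,0,45],[0,0,0,0,0,0,45],[0,0,0,0,0,0,45],[0,0,0,0,0,0,45],[0,0,0,0,0,0,45],[0,0,-0.1,0,0,0,45],[0,0,-0.3,0,0,0,45]]]' 
python3 -m crank '[[[0,0,-0.5,0,0,0,45],[0,0,-0.6,0,0,0,45],[0,0,-0.6,0,0,0,45],[0,0,-0.6,0,0,0,45],[0,0,-0.6,0,0,0,45],[0,0,-0.6,0,0,0,45],[0,0,-0.3,0,0,0,45],[0,0,0,0,0,0,45]]]' 
python3 - <<'E'
from h import *
go(463.4,95.7,180,9.9)
s=capture("side")
cv2.imwrite("pics/k5.png",cv2.resize(s[140:220,220:300],(480,480),interpolation=cv2.INTER_CUBIC))
E
```

```text
time_s: 14.8
eef_pos: [479.3, 4.9, 88.5]
ee_rot: [-0.001, 0.647, 0.762, -0.0]
force: [-0.9, 0.3, 0.4]
grip_width: 0.525
grip_force: 0.0
time_s: 15.6
eef_pos: [480.1, 4.8, 184.6]
ee_rot: [0.001, 0.647, 0.762, 0.0]
force: [-0.4, 0.2, -0.3]
grip_width: 0.525
grip_force: 0.0
t 15.6 tcp [480.1   4.8 184.6] F [-0.4  0.2 -0.3] gw 44.8 gf 0.0 thy 9.32
shift now-axes [ 3.7  -0.07  0.18] target-axes [ 3.7  -0.03  0.18] turn [ 0.01  0.01 -0.07]
```

View pics/k5.png

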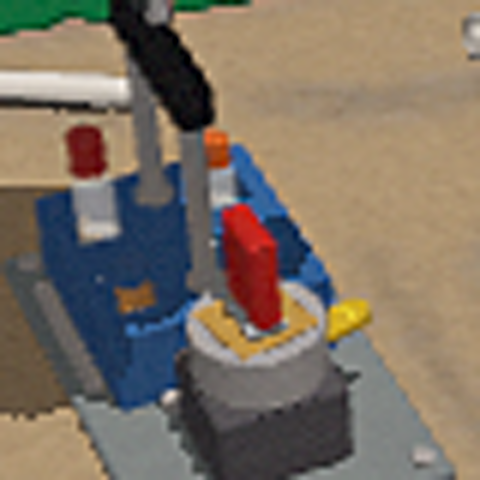

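The key stayed seated and upright with the tongue off to the side at crop (350,318). Next I'll go to the handle.

```bash

python3 -m crank '[[[0.3,-0.01,0,0,0,-0.07,45],[0.6,-0.01,0,0,0,0,45],[0.8,-0.01,0,0,0,0,45],[0.8,-0.01,0,0,0,0,45],[0.7,0,0,0,0,0,45],[0.4,0,0,0,0,0,45],[0.1,0,0,0,0,0,45],[0,0,0,0,0,0,45]]]' 
python3 - <<'E'
from h import *
go(463.4,95.7,112,9.9)
s=capture("side")
cv2.imwrite("pics/k6.png",cv2.resize(s[90:190,200:300],(500,500),interpolation=cv2.INTER_CUBIC))
E
```

```text
time_s: 16.45
eef_pos: [462.8, 96.1, 183.5]
ee_rot: [-0.0, 0.643, 0.766, -0.0]
force: [0.4, 0.5, 0.0]
grip_width: 0.523
grip_force: 0.0
t 16.45 tcp [462.8  96.1 183.5] F [0.4 0.5 0. ] gw 44.6 gf 0.0 thy 9.91
shift now-axes [-0.02  0.02  2.86] target-axes [-0.02  0.02  2.86] turn [-0.  0.  0.]
```

View pics/k6.png

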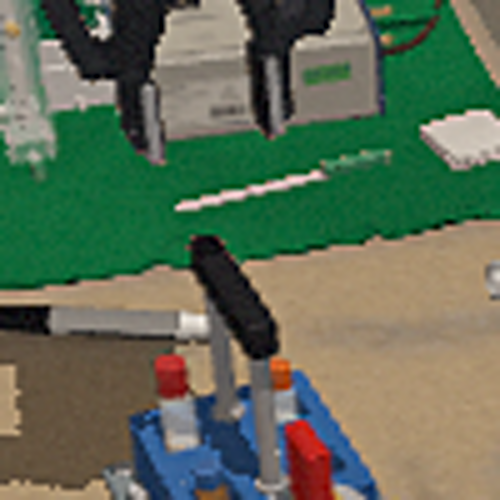

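The fingers straddle the bar: pads at crop x 150 and 270, bar centre at about 232. I'll descend and close.

```bash

python3 -m crank '[[[-0.02,0.02,0.3,0,0,0,45],[0,0,0.5,0,0,0,45],[0,0,0.6,0,0,0,45],[0,0,0.6,0,0,0,45],[0,0,0.5,0,0,0,45],[0,0,0.3,0,0,0,45],[0,0,0.06,0,0,0,45],[0,0,0,0,0,0,30]]]' 40
python3 -c "from h import *;go(463.4,95.7,112,9.9)"
python3 -m crank '[[[0,0,0,0,0,0,24],[0,0,0,0,0,0,20],[0,0,0,0,0,0,16],[0,0,0,0,0,0,12],[0,0,0,0,0,0,8],[0,0,0,0,0,0,8],[0,0,0,0,0,0,8],[0,0,0,0,0,0,8]]]' 80
python3 -c "from h import *;go(463.4,95.7,232,9.9)"
```

```text
time_s: 17.3
eef_pos: [463.6, 95.2, 112.1]
ee_rot: [-0.0, 0.644, 0.765, -0.0]
force: [0.1, 0.2, -0.5]
grip_width: 0.374
grip_force: 0.0
t 17.3 tcp [463.6  95.2 112.1] F [ 0.1  0.2 -0.5] gw 31.9 gf 0.0 thy 9.85
shift now-axes [ 0.02 -0.    0.  ] target-axes [ 0.02 -0.    0.  ] turn [-0.    0.   -0.01]
time_s: 18.1
eef_pos: [464.3, 95.5, 112.8]
ee_rot: [0.001, 0.644, 0.765, 0.001]
force: [3.0, 1.0, 5.9]
grip_width: 0.144
grip_force: 78.3
t 18.1 tcp [464.3  95.5 112.8] F [3.  1.  5.9] gw 12.3 gf 78.3 thy 9.87
shift now-axes [ 0.01 -0.02 -4.77] target-axes [ 0.02 -0.04 -4.77] turn [ 0.02  0.   -0.  ]
```

```bash

python3 -m crank '[[[0,0,0,0,0,0,8],[0,0,-0.05,0,0,0,8],[0,0,-0.1,0,0,0,8],[0,0,-0.1,0,0,0,8],[0,0,-0.15,0,0,0,8],[0,0,-0.15,0,0,0,8],[0,0,-0.15,0,0,0,8],[0,0,-0.1,0,0,0,8]]]' 110
python3 -c "from h import *;go(463.4,95.7,232,9.9);print(sense()['wrist_torque'])"
```

```text
time_s: 18.9
eef_pos: [463.5, 95.4, 132.5]
ee_rot: [0.0, 0.644, 0.765, 0.0]
force: [-0.2, 0.1, -5.8]
grip_width: 0.127
grip_force: 108.0
t 18.9 tcp [463.5  95.4 132.5] F [-0.2  0.1 -5.8] gw 10.8 gf 108.0 thy 9.87
shift now-axes [ 0.01 -0.   -3.98] target-axes [ 0.01 -0.   -3.98] turn [ 0.  0. -0.]
[-0.00387494 -0.00242899 -0.0290392 ]
```

Lifting cleanly, with 5.8 N carried. I'll continue up and hold.

```bash

python3 -m crank '[[[0,0,-0.2,0,0,0,8],[0,0,-0.35,0,0,0,8],[0,0,-0.5,0,0,0,8],[0,0,-0.6,0,0,0,8],[0,0,-0.6,0,0,0,8],[0,0,-0.6,0,0,0,8],[0,0,-0.5,0,0,0,8],[0,0,-0.4,0,0,0,8]]]'
python3 -m crank '[[[0,0,-0.25,0,0,0,8],[0,0,-0.15,0,0,0,8],[0,0,-0.05,0,0,0,8],[0,0,0,0,0,0,8],[0,0,0,0,0,0,8],[0,0,0,0,0,0,8],[0,0,0,0,0,0,8],[0,0,0,0,0,0,8]]]'
python3 - <<'E'
from h import *
go(463.4,95.7,237,9.9)
s=capture("side")
cv2.imwrite("pics/k7.png",cv2.resize(s[60:220,190:350],(560,560),interpolation=cv2.INTER_CUBIC))
E
```

```text
time_s: 19.7
eef_pos: [463.6, 95.4, 227.1]
ee_rot: [0.0, 0.644, 0.765, 0.0]
force: [-0.8, -0.2, -4.8]
grip_width: 0.124
grip_force: 108.1
time_s: 20.5
eef_pos: [463.4, 95.4, 237.0]
ee_rot: [-0.0, 0.644, 0.765, -0.0]
force: [0.1, 0.3, -5.2]
grip_width: 0.123
grip_force: 108.1
t 20.5 tcp [463.4  95.4 237. ] F [ 0.1  0.3 -5.2] gw 10.5 gf 108.1 thy 9.87
shift now-axes [0.01 0.   0.  ] target-axes [0.01 0.   0.  ] turn [-0. -0. -0.]
```

View pics/k7.png

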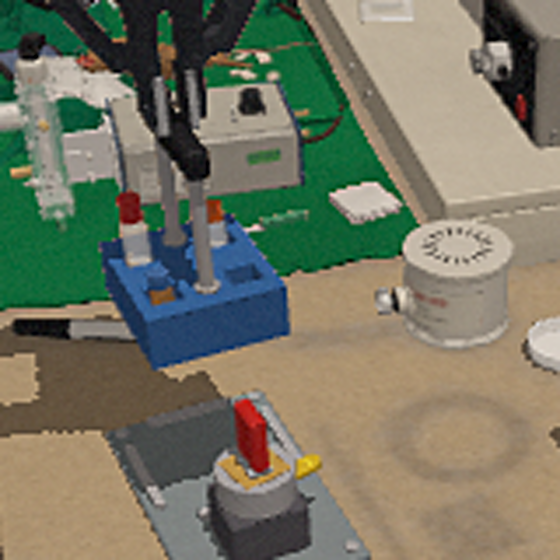

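The carrier is up and level at crop (195,290) with its vials in their wells, and the key is still in the lock at (252,440). Now I'll hold for more than 2 s and hand in.

```bash

python3 -m crank '[[[0,0,0,0,0,0,8],[0,0,0,0,0,0,8],[0,0,0,0,0,0,8],[0,0,0,0,0,0,8],[0,0,0,0,0,0,8],[0,0,0,0,0,0,8],[0,0,0,0,0,0,8],[0,0,0,0,0,0,8]]]' >/dev/null
python3 -m crank '[[[0,0,0,0,0,0,8],[0,0,0,0,0,0,8],[0,0,0,0,0,0,8],[0,0,0,0,0,0,8],[0,0,0,0,0,0,8],[0,0,0,0,0,0,8],[0,0,0,0,0,0,8],[0,0,0,0,0,0,8]]]' >/dev/null
python3 -m crank '[[[0,0,0,0,0,0,8],[0,0,0,0,0,0,8],[0,0,0,0,0,0,8],[0,0,0,0,0,0,8],[0,0,0,0,0,0,8],[0,0,0,0,0,0,8],[0,0,0,0,0,0,8],[0,0,0,0,0,0,8]]]'
python3 -c "from rig import *;print(finish_job())"
```

```text
time_s: 22.95
eef_pos: [463.5, 95.4, 237.1]
ee_rot: [-0.0, 0.644, 0.765, -0.0]
force: [0.0, -0.1, -5.5]
grip_width: 0.127
grip_force: 108.1
the job is handed in; nothing more can be done
None
```

I handed the job in at 23 s (no verdict came back): the key is in the lock and turned about 90°, with the tongue clear, and the carrier is held level and still with its underside about 13 cm up and its vials in their wells.

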